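# Turn the dish carousel to the reader and start it

## Task

Gently turn the dish carousel by pushing one of its arms with the closed fingertips until the dish with the pink lid stands squarely in front of the reader's red window, then press the green start button all the way down with a fingertip and let it come up again. Do not touch the dishes or lift them from their seats, do not press start before the pink dish is in place, and leave the other things on the table where they are.

Things in the scene. Friction and masses are not known exactly. Their poses are not given: they have to be found in the camera images.
- hub (a point): Carousel axis (vertical), at the top of the dark cap on its hub, 54 mm above the table. The carousel is a level cross of four equal arms 90 degrees apart. Each arm carries, 75 mm from the axis, a round white dish seat (54 mm across, rim 38 mm above the table) and ends in a blue upright paddle. Under it is a fixed white round foot, 190 mm across, 14 mm high.
- window (a point): Centre of the red window (30 x 18 mm) of the fixed white reader block (44 x 64 mm, 75 mm high, red stripe on top), 57 mm above the table, 165 mm from the hub; a 10 mm high tongue, 50 mm wide, joins block and foot. Frame: x points level from hub to window, z up. A dish is squarely in front of the window when its arm points at the window's middle.
- carousel (a joint): Turning angle of the carousel, rad, growing anticlockwise seen from above. It is 0 at the start, wherever the arms then point. It turns both ways, more than half a turn from any start, with light friction (about 0.07 N m), and stays where it is left. Turn it gently: under 2 rad/s.
- paddle0 (a point): Middle of the blue paddle at the end of carousel arm 0, 120 mm from the axis. The paddle is 40 mm long (100 to 140 mm from the axis), 14 mm thick, and stands from 20 to 44 mm above the table; this point is 44 mm above the table.
- paddle1 (a point): Middle of the blue paddle at the end of carousel arm 1 (90 degrees anticlockwise from arm 0), 120 mm from the axis. The paddle is 40 mm long (100 to 140 mm from the axis), 14 mm thick, and stands from 20 to 44 mm above the table; this point is 44 mm above the table.
- paddle2 (a point): Middle of the blue paddle at the end of carousel arm 2 (180 degrees anticlockwise from arm 0), 120 mm from the axis. The paddle is 40 mm long (100 to 140 mm from the axis), 14 mm thick, and stands from 20 to 44 mm above the table; this point is 44 mm above the table.
- paddle3 (a point): Middle of the blue paddle at the end of carousel arm 3 (270 degrees anticlockwise from arm 0), 120 mm from the axis. The paddle is 40 mm long (100 to 140 mm from the axis), 14 mm thick, and stands from 20 to 44 mm above the table; this point is 44 mm above the table.
- dish_pink: Closed round specimen dish, clear with a pink lid, 44 mm across and 18 mm high, 25 g, loose in one of the four carousel seats, 75 mm from the axis. Origin at the centre of its underside, 30 mm above the table; its top is at 48 mm, z is up.
- dish_blue: Closed round specimen dish, clear with a blue lid, 44 mm across and 18 mm high, 25 g, loose in one of the four carousel seats, 75 mm from the axis. Origin at the centre of its underside, 30 mm above the table; its top is at 48 mm, z is up.
- dish_green: Closed round specimen dish, clear with a green lid, 44 mm across and 18 mm high, 25 g, loose in one of the four carousel seats, 75 mm from the axis. Origin at the centre of its underside, 30 mm above the table; its top is at 48 mm, z is up.
- dish_amber: Closed round specimen dish, clear with an amber (orange) lid, 44 mm across and 18 mm high, 25 g, loose in one of the four carousel seats, 75 mm from the axis. Origin at the centre of its underside, 30 mm above the table; its top is at 48 mm, z is up.
- start (a joint): Travel of the green start button, m: 0 up, 0.006 fully down. A spring pushes it back; fully down takes about 4 N.
- start_top (a point): Centre of the top of the green start button (30 mm across) when up, 57 mm above the table, on a fixed grey control box (90 x 80 mm, 35 mm high). It is pressed straight down.
- mouse: Loose black computer mouse, 105 x 60 mm, 35 mm high; origin under its centre.
- jar: Loose small jar with a black cap, 44 mm across, 55 mm high; origin under its centre.
- vial_case: Loose clear flat case of red vials, 90 x 75 mm, 32 mm high; origin under its centre.
There are look-alikes about, which are no part of the job. What is shaped like the dish_pink but yellow is not meant.

How it is judged:
On the way, in this order (a step that is already met when the one before it is completed fails the run):
1. the pink dish stands in front of the reader window, the carousel at rest (y of dish_pink in the frame of window between -0.008 and 0.008 m and x of dish_pink in the frame of window above -0.1 m and velocity of joint carousel between -0.03 and 0.03 rad/s), for 0.2 s.
2. the start button is pressed down (value of joint start above 0.005 m), for 0.05 s.
At the end, for the whole second after the job is handed in: The pink dish is within 8 mm sideways of the line from hub to window, on the window's side; the carousel is still (under 0.03 rad/s); all four dishes sit flat in their seats (within 4 mm in height and 6 mm in distance from the axis, tilt under 0.1 rad); the button is up again (all of step 1 and height (world z) of dish_pink between 0.026 and 0.034 m and angle between each of dish_pink, dish_blue, dish_green, dish_amber's own z axis and vertical below 0.1 rad and horizontal distance between dish_pink and hub between 0.069 and 0.081 m and height (world z) of dish_blue between 0.026 and 0.034 m and horizontal distance between dish_blue and hub between 0.069 and 0.081 m and height (world z) of dish_green between 0.026 and 0.034 m and horizontal distance between dish_green and hub between 0.069 and 0.081 m and height (world z) of dish_amber between 0.026 and 0.034 m and horizontal distance between dish_amber and hub between 0.069 and 0.081 m and value of joint start below 0.002 m); the robot touches nothing.
It fails at once if start pressed while the pink dish is not in front of the window (value of joint start above 0.0025 m and not (y of dish_pink in the frame of window between -0.008 and 0.008 m and x of dish_pink in the frame of window above -0.1 m)).
It fails at once if a dish touched by the robot with more than 0.5 N (contact force between any of the arm, the fingers and dish_pink above 0.5 N or contact force between any of the arm, the fingers and dish_blue above 0.5 N or contact force between any of the arm, the fingers and dish_green above 0.5 N or contact force between any of the arm, the fingers and dish_amber above 0.5 N).
It fails at once if a dish lifted 6 mm out of its seat (height (world z) of any of dish_pink, dish_blue, dish_green, dish_amber above 0.036 m).
It fails at once if the carousel flung faster than 2 rad/s (velocity of joint carousel above 2 rad/s or velocity of joint carousel below -2 rad/s).
It fails at once if another thing on the table moved by more than 15 mm (distance of any of mouse, jar, vial_case from where it was at the start of the episode above 0.015 m).
It also fails if it takes over 61 s, if anything falls off the work surface, if the arm or the gripper's body presses on something with over 40 N, if the wrist force passes 120 N, or if a joint passes its speed limit or range.

## Robot

A 6-joint arm with a two-finger parallel gripper is mounted at the origin on the work surface. World frame = base frame: x ahead of the robot, y to its left, z up, the work surface at z = 0. Lengths are in m, angles in rad, forces in N, time in s.
With the tool pointing down it reaches from about 0.3 to 0.775 m from the base axis. Payload 14.6 kg.
Tool frame: the origin (TCP) lies at the very end of the fingers, on their centre line; the grasp point (between the pads) lies 19 mm behind it; z points along the fingers, y is the line along which they close (so a half turn about z gives the same grasp; the last joint's range is limited). The gripper opens to 94 mm and grips with 3 to 60 N. Pads are 16 mm wide; open, the fingers measure 119 mm over their backs; the gripper's body (75 mm by 177 mm) begins 78 mm behind the grasp point.
Start: joints at [1.151, 0.3, 1.521, -0, 1.321, -0.067], TCP at [0.19, 0.516, 0.205] pointing down, gripper open.
Joint ranges: [-3.03, 3.03], [-0.79, 2.21], [0.23, 2.52], [-1.04, 4.18], [0, 3.07], [-2.55, 2.55]. Speed limits (rad/s): [2.22, 2.22, 2.57, 3.14, 3.14, 3.14].

## Interface

Orientations are given as [roll, pitch, yaw] about the fixed x, y, z axes, in that order (R = Rz(yaw) Ry(pitch) Rx(roll)).
In Python, from station import ctrl, cams gives the robot as it stands. The module is installed in compiled form; this text tells all that it offers.
- The arm moves only by the tool arm_command, never from a script. Its argument "plan" is a list that holds one entry, the list of rows, each a list of 7 numbers: the shift along the tool's x, y, z in fractions of the full range, 1 being 600 mm, then the turn, a rotation vector about the tool's x, y, z in fractions of the full range, 1 being pi rad, then the closure, from -1 (fully open) to 1 (shut). A call has 1 to 12 rows; each row is the pose to reach, as a shift and turn from the pose commanded when the call began, along the tool's axes at that moment; what a row does not reach only later rows make up. A row lasts 1/10 s, in which the tool goes at most 50 mm and 8.59 degrees, less where a joint would pass 70% of its speed; a pose out of reach is approached as far as the arm can. Shift and turn numbers lie between -1 and 1, and a call with a number outside is refused. A call with a gripper value outside its range is refused whole. The fingers move at their own pace and stop on an object; "squeeze" is the grip in N (left out, the last holds). Time passes only in rows, so rows that repeat a pose let the fingers close. It gives the time, the measured TCP pose, the force, the opening and the grip force at its end, in the units of the state.
- ctrl.get_obs(): the state, without advancing time (a new reading comes with each control period).
- cams.camera(name): name is "side" or "top" or "wrist"; returns (picture, depth): 384x512x3 uint8, blue, green, red; 384x512 float32, m along the optical axis (not along the pixel's ray), 0 where there is no reading.
- cams.camera_info(name): a dict with "fx", "fy", "cx", "cy" (pixels), "dist_coeffs" ([k1, k2, p1, p2, k3] as OpenCV has them; the pictures are not rectified), "world_to_cam" (4x4, takes a point from world to camera coordinates). Camera axes: x right, y down, z forward; pixel columns grow to the right and rows downward; lengths in m; the calibration is good to about 2 mm. A picture is of the moment at which its call begins: read the wrist's pose just before it. camera_info takes no time and is no camera call; for the wrist camera it gives the pose at the moment of the call.
- ctrl.hand_in(): hands the job in; it is judged then, once.
The state is a dict: "time_s": time; "qpos": joint angles; "joint_vel": joint speeds; "tau": joint torques, N m; "ee_pos": TCP position; "eef_rot": TCP orientation; "force": force on the tool from outside, world axes, zero at the start; "moment": the same for the moment, N m; "grip_width": finger opening in m; "grip_force": force on a finger pad.
Only numpy, scipy, OpenCV 4.12 (cv2) and the standard library are available. Lean on these libraries where they do the work, as an engineer would, in place of code of your own. Each camera call takes 0.05 s, during which the arm holds its last target. There are 200 camera calls.

## Working session

There is one attempt and no reset: what is moved stays moved. The work goes in short steps, Python scripts to look and compute and a tool call to move; the robot and the scene stay as the last step left them, time stands still between calls to the robot, and variables do not carry over. Pictures are saved under pics/ and viewed, at most 10 in all, crops included, and the job is handed in when it is done.

Besides the shell and the picture viewer there is one more tool, called after ">>>" by a JSON object that holds its "method" and its "body", one argument or row to a line. arm_command: Moves the arm, as the interface text tells. Its arguments: {"type":"object","properties":{"plan":{"type":"array"},"squeeze":{"type":"number"}},"required":["plan"]}

```bash
mkdir -p pics
cat > h.py <<'E'
import numpy as np, cv2
from station import ctrl, cams
def px2w(name, pts, z=None, depth=None):
    i=cams.camera_info(name); K=np.array([[i['fx'],0,i['cx']],[0,i['fy'],i['cy']],[0,0,1]])
    T=np.linalg.inv(i['world_to_cam']); out=[]
    for k,p in enumerate(pts):
        u=cv2.undistortPoints(np.array([[p]],float),K,np.array(i['dist_coeffs'])).ravel()
        d=T[:3,:3]@np.array([u[0],u[1],1]); o=T[:3,3]
        s=depth[int(round(p[1])),int(round(p[0]))] if z is None else (z-o[2])/d[2]
        out.append(o+s*d)
    return np.array(out)
E
python3 - <<'E'
from h import *
import pickle
D={}
for n in('top','side'):
    im,d=cams.camera(n); D[n]=(im,d); cv2.imwrite(f'pics/{n}0.png',im)
pickle.dump(D,open('d0.pkl','wb'))
print({k:np.round(v,3) for k,v in ctrl.get_obs().items()})
E
```

```text
{'time_s': np.float64(0.1), 'qpos': array([ 1.151,  0.3  ,  1.522,  0.   ,  1.321, -0.067]), 'joint_vel': array([ 0.   , -0.001, -0.003,  0.   , -0.001, -0.001]), 'tau': array([ 1.0000e-03, -5.3264e+01, -3.5329e+01,  7.1000e-02,  2.3000e-02,
        0.0000e+00]), 'ee_pos': array([0.19 , 0.516, 0.205]), 'eef_rot': array([-3.141, -0.   ,  2.789]), 'force': array([ 0.091,  0.209, -0.356]), 'moment': array([ 0.022, -0.007,  0.029]), 'grip_force': np.float64(0.0), 'grip_width': np.float64(0.094)}
```

View pics/top0.png

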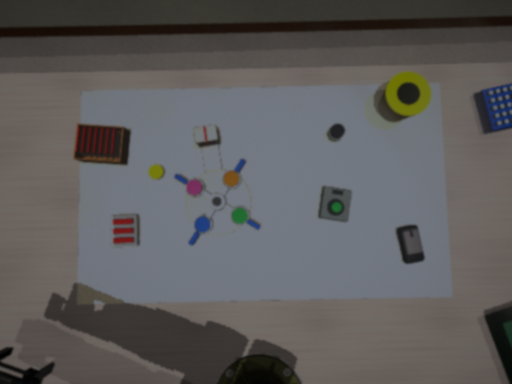

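View pics/side0.png

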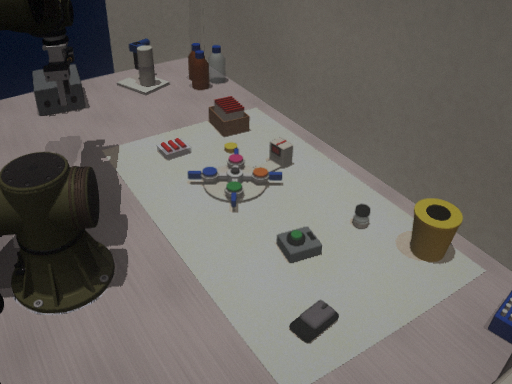

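Top view: the hub is at (217,201), pink dish (195,187), amber (232,179), green (240,216), blue (203,225), reader (207,135) and start button (336,208). Candidates for the pink dish are the pink lid on the carousel at (195,187) and the loose yellow look-alike at (157,172). I choose (195,187).

```bash
cat > m.py <<'E'
from h import *
def blobs(im,name='top'):
    hsv=cv2.cvtColor(im,cv2.COLOR_BGR2HSV); R={}
    x0,y0,x1,y1=165,150,275,255
    def cc(m,z,off,lo=15):
        n,l,s,c=cv2.connectedComponentsWithStats(m.astype('uint8'))
        return [(int(s[i,4]),*np.round(c[i]+off,1),*np.round(px2w(name,[c[i]+off],z)[0][:2],4)) for i in range(1,n) if s[i,4]>lo]
    c=hsv[y0:y1,x0:x1]; H,S,V=cv2.split(c)
    for k,(a,b) in dict(pink=(150,176),amber=(5,20),green=(50,90)).items():
        R[k]=cc((H>=a)&(H<=b)&(S>110)&(V>60),.048,(x0,y0))
    R['blue']=cc((H>=100)&(H<=130)&(S>120)&(V>50),.044,(x0,y0))
    b=hsv[185:230,310:360]
    R['btn']=cc((b[...,0]>50)&(b[...,0]<90)&(b[...,1]>120),.057,(310,185))
    r=hsv[115:155,185:230]
    R['stripe']=cc(((r[...,0]<8)|(r[...,0]>172))&(r[...,1]>90),.075,(185,115),5)
    k=hsv[192:210,208:227]; R['cap']=cc(k[...,2]<80,.054,(208,192),8)
    return R
E
python3 - <<'E'
from m import *
import pickle
im,d=pickle.load(open('d0.pkl','rb'))['top']
for k,v in blobs(im).items(): print(k,v)
cv2.imwrite('pics/c0.png',cv2.resize(im[105:265,140:360],None,fx=3.6,fy=3.6,interpolation=cv2.INTER_CUBIC))
print(px2w('top',[(217,201),(336,208),(195,187),(207,135)],depth=d))
E
```

```text
pink [(168, np.float64(193.8), np.float64(186.9), np.float64(0.5915), np.float64(0.1689))]
amber [(175, np.float64(230.8), np.float64(178.3), np.float64(0.6135), np.float64(0.0656))]
green [(171, np.float64(239.2), np.float64(215.3), np.float64(0.51), np.float64(0.0436))]
blue [(53, np.float64(239.5), np.float64(165.4), np.float64(0.6498), np.float64(0.041)), (47, np.float64(180.6), np.float64(178.6), np.float64(0.616), np.float64(0.2063)), (241, np.float64(199.9), np.float64(227.5), np.float64(0.4786), np.float64(0.1533)), (51, np.float64(253.2), np.float64(224.0), np.float64(0.4853), np.float64(0.0055))]
btn [(96, np.float64(336.1), np.float64(206.8), np.float64(0.5276), np.float64(-0.2232))]
stripe [(24, np.float64(205.0), np.float64(133.5), np.float64(0.7355), np.float64(0.1324))]
cap [(56, np.float64(216.5), np.float64(201.0), np.float64(0.5505), np.float64(0.1053))]
[[ 0.55038752  0.10379709  0.05541156]
 [ 0.52430007 -0.22300878  0.05523562]
 [ 0.59128455  0.16578107  0.04636524]
 [ 0.73164217  0.12716221  0.07324701]]
```

View pics/c0.png

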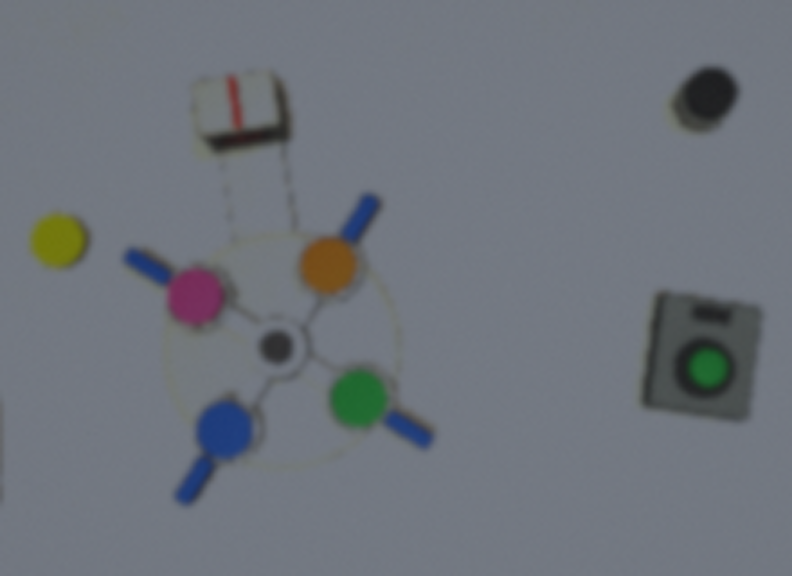

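The crop shows the pink lid seated on the carousel at the upper-left arm, full picture (194,187). Hub at about (0.5505, 0.106); pink at 56.9°, window at 8.1°, so the carousel must turn about −48.8°. I'll push the blue dish's paddle (147°→98°) from its clear side.

```bash
cat > p.py <<'E'
from h import *
from scipy.spatial.transform import Rotation as R
HUB=np.array([.5505,.106])
def pose(phi,r=.125,off=-.0195,z=.028):
    a=np.radians(phi); c=HUB+r*np.array([np.cos(a),np.sin(a)])+off*np.array([np.sin(a),-np.cos(a)])
    return np.array([*c,z]),a
def row(p,yaw):
    o=ctrl.get_obs(); R0=R.from_euler('xyz',o['eef_rot']); R1=R.from_euler('xyz',[np.pi,0,yaw])
    return np.round(np.r_[R0.inv().apply(np.array(p)-o['ee_pos'])*1000,(R0.inv()*R1).as_rotvec()],3)
E
python3 - <<'E'
from p import *
for z in(.205,.08,.028): print(row(*pose(147,off=-.04,z=z)), pose(147,off=-.04,z=z)[0])
E
```

```text
[-3.49242e+02 -2.71436e+02  1.91000e-01 -1.00000e-03  0.00000e+00
  2.23000e-01] [0.42388062 0.14053306 0.205     ]
[-3.49253e+02 -2.71316e+02  1.25191e+02 -1.00000e-03  0.00000e+00
  2.23000e-01] [0.42388062 0.14053306 0.08      ]
[-3.49258e+02 -2.71266e+02  1.77191e+02 -1.00000e-03  0.00000e+00
  2.23000e-01] [0.42388062 0.14053306 0.028     ]
```

The manual's scale: shifts go in shares of 600 mm and turns go in shares of pi rad. Converting my numbers, -349 mm is -0.5817, -315 mm is -0.525, 0.223 rad is 0.071.

>>> {"method": "arm_command", "body": {
  "plan": [
    [[-0.0583,-0.045,0,0,0,0.0064,1],[-0.1167,-0.09,0,0,0,0.0159,1],[-0.175,-0.135,0,0,0,0.0223,1],[-0.2333,-0.18,0,0,0,0.0286,1],[-0.2917,-0.2267,0,0,0,0.035,1],[-0.35,-0.2717,0,0,0,0.0414,1],[-0.4083,-0.3167,0,0,0,0.0509,1],[-0.4667,-0.3617,0,0,0,0.0573,1],[-0.525,-0.4067,0,0,0,0.0637,1],[-0.5817,-0.4517,0,0,0,0.071,1],[-0.5817,-0.4517,0.0667,0,0,0.071,1],[-0.5817,-0.4517,0.1333,0,0,0.071,1]]
  ],
  "squeeze": 10
}}

```text
time_s: 1.3
ee_pos: [0.4247, 0.1401, 0.1247]
eef_rot: [3.14, 0.001, 2.563]
force: [1.0, 0.9, -0.4]
grip_width: 0.0022
grip_force: 0.0
```

Run:
```python
from p import *
o=ctrl.get_obs(); print(o['ee_pos'],o['eef_rot'],o['grip_width'])
print(row(*pose(147,off=-.04,z=.028)))
```

```text
[0.42465212 0.14010217 0.12472774] [3.14021421e+00 1.33056214e-03 2.56312825e+00] 0.002152758641226098
[ 1.0100e+00 -1.9400e-01  9.6726e+01  1.0000e-03  1.0000e-03 -3.0000e-03]
```

In the tool's units: 97 mm is 0.1617, 75 mm is 0.125.

>>> {"method": "arm_command", "body": {
  "plan": [
    [[0,0,0.0417,0,0,0,1],[0,0,0.0833,0,0,0,1],[0,0,0.125,0,0,0,1],[0,0,0.1617,0,0,0,1],[0,0,0.1617,0,0,0,1],[0,0,0.1617,0,0,0,1]]
  ]
}}

```text
time_s: 1.9
ee_pos: [0.4239, 0.1412, 0.0288]
eef_rot: [-3.141, -0.0, 2.566]
force: [-0.3, 0.4, 0.6]
grip_width: 0.0005
grip_force: 0.0
```

Run:
```python
from p import *
o=ctrl.get_obs(); print(o['ee_pos'],o['eef_rot'],o['grip_width'],o['force'])
print(row(*pose(147,off=-.024)))
for a in (144,140.5,137,133.5,130,126.5,123): print(a,row(*pose(a)))
```

```text
[0.42393152 0.14122693 0.02880784] [-3.14117023e+00 -3.76559697e-04  2.56579955e+00] 0.00047863110757979726 [-0.33092149  0.36418726  0.57863206]
[-0.338 15.391  0.801 -0.    -0.     0.   ]
144 [ 0.509 26.459  0.797 -0.    -0.     0.053]
140.5 [ 1.063 34.167  0.794 -0.    -0.     0.114]
137 [ 1.145 41.893  0.791 -0.    -0.     0.175]
133.5 [ 0.755 49.61   0.787 -0.    -0.     0.236]
130 [-0.106 57.289  0.784 -0.    -0.     0.297]
126.5 [-1.433 64.901  0.78  -0.    -0.     0.358]
123 [-3.223 72.418  0.776 -0.    -0.     0.419]
```

In the tool's units: 72 mm is 0.12, 65 mm is 0.1083, 0.175 rad is 0.0557.

>>> {"method": "arm_command", "body": {
  "plan": [
    [[0,0.0133,0,0,0,0,1],[0,0.0233,0,0,0,0,1],[0,0.0317,0,0,0,0.0032,1],[0.0008,0.0383,0,0,0,0.0095,1],[0.0008,0.045,0,0,0,0.0175,1],[0.0017,0.0567,0,0,0,0.0366,1],[0.0017,0.07,0,0,0,0.0557,1],[0.0017,0.0833,0,0,0,0.0748,1],[0,0.095,0,0,0,0.0955,1],[-0.0025,0.1083,0,0,0,0.1146,1],[-0.005,0.12,0,0,0,0.1337,1],[-0.005,0.12,0,0,0,0.1337,1]]
  ]
}}

```text
time_s: 3.1
ee_pos: [0.466, 0.2006, 0.0285]
eef_rot: [3.141, 0.0, 2.144]
force: [-0.5, -0.0, 0.4]
grip_width: 0.0004
grip_force: 0.0
```

Run:
```python
from m import *
from p import *
o=ctrl.get_obs(); print(o['ee_pos'],o['eef_rot'],o['force'])
im,d=cams.camera('top'); cv2.imwrite('pics/top1.png',im)
for k,v in blobs(im).items(): print(k,v)
for a in (119.5,116,112.5,109,105.5,102,100,98.5,98): print(a,row(*pose(a)))
```

```text
[0.46601888 0.20055956 0.02848799] [3.14126228e+00 5.85903374e-05 2.14444154e+00] [-0.50592954 -0.03202045  0.36020499]
pink [(164, np.float64(201.7), np.float64(178.6), np.float64(0.6143), np.float64(0.1466))]
amber [(178, np.float64(239.0), np.float64(186.1), np.float64(0.5912), np.float64(0.0429))]
green [(173, np.float64(231.2), np.float64(223.5), np.float64(0.4877), np.float64(0.0662))]
blue [(49, np.float64(193.6), np.float64(165.8), np.float64(0.6513), np.float64(0.1697)), (53, np.float64(252.4), np.float64(177.8), np.float64(0.6139), np.float64(0.0054)), (161, np.float64(193.6), np.float64(216.1), np.float64(0.5104), np.float64(0.1705)), (56, np.float64(240.3), np.float64(237.2), np.float64(0.4495), np.float64(0.0417))]
btn [(95, np.float64(336.1), np.float64(206.8), np.float64(0.5274), np.float64(-0.2231))]
stripe [(23, np.float64(205.0), np.float64(133.2), np.float64(0.7363), np.float64(0.1325))]
cap [(44, np.float64(216.5), np.float64(201.0), np.float64(0.5505), np.float64(0.1053))]
119.5 [ 0.738  8.006  0.422  0.    -0.     0.061]
116 [ 1.226 15.718  0.422  0.    -0.     0.122]
112.5 [ 1.241 23.445  0.422  0.    -0.     0.183]
109 [ 0.786 31.158  0.423  0.    -0.     0.244]
105.5 [-0.14  38.829  0.423  0.    -0.     0.305]
102 [-1.533 46.43   0.423  0.    -0.     0.367]
100 [-2.536 50.73   0.423  0.    -0.     0.401]
98.5 [-3.387 53.931  0.423  0.    -0.     0.428]
98 [-3.689 54.993  0.423  0.    -0.     0.436]
```

In the tool's units: 53.5 mm is 0.0892, 52.5 mm is 0.0875, 0.305 rad is 0.0971.

>>> {"method": "arm_command", "body": {
  "plan": [
    [[0.0008,0.0067,0,0,0,0.0095,1],[0.0008,0.0133,0,0,0,0.0191,1],[0.0017,0.0267,0,0,0,0.0382,1],[0.0017,0.0392,0,0,0,0.0573,1],[0.0017,0.0517,0,0,0,0.078,1],[0,0.065,0,0,0,0.0971,1],[-0.0025,0.0767,0,0,0,0.1162,1],[-0.0042,0.0833,0,0,0,0.1273,1],[-0.005,0.0875,0,0,0,0.1321,1],[-0.0055,0.0892,0,0,0,0.1353,1],[-0.0055,0.0892,0,0,0,0.1353,1],[-0.0055,0.0892,0,0,0,0.1353,1]]
  ]
}}

```text
time_s: 4.35
ee_pos: [0.5122, 0.2262, 0.0285]
eef_rot: [3.142, 0.0, 1.722]
force: [0.4, -0.5, -0.1]
grip_width: 0.0005
grip_force: 0.0
```

Run:
```python
from m import *
from p import *
o=ctrl.get_obs(); print(o['ee_pos'],o['eef_rot'],o['force'])
im,d=cams.camera('top'); cv2.imwrite('pics/top2.png',im)
B=blobs(im)
for k,v in B.items(): print(k,v)
h=np.array([.5505,.106]); s=np.array(B['stripe'][0][3:])-h; p=np.array(B['pink'][0][3:])-h
print([np.degrees(np.arctan2(v[1],v[0])) for v in (s,p)])
```

```text
[0.51218421 0.2262324  0.02848159] [3.14157281e+00 1.35577378e-05 1.72162074e+00] [ 0.43481942 -0.5353559  -0.09393904]
pink [(159, np.float64(212.1), np.float64(174.6), np.float64(0.6249), np.float64(0.1176))]
amber [(174, np.float64(243.0), np.float64(196.3), np.float64(0.5623), np.float64(0.0324))]
green [(176, np.float64(220.8), np.float64(227.9), np.float64(0.4764), np.float64(0.095))]
blue [(50, np.float64(209.9), np.float64(159.4), np.float64(0.6685), np.float64(0.1237)), (52, np.float64(259.3), np.float64(193.8), np.float64(0.5688), np.float64(-0.013)), (162, np.float64(189.1), np.float64(205.9), np.float64(0.5389), np.float64(0.183)), (56, np.float64(223.8), np.float64(243.0), np.float64(0.4347), np.float64(0.0878))]
btn [(95, np.float64(336.1), np.float64(206.8), np.float64(0.5274), np.float64(-0.2231))]
stripe [(23, np.float64(205.0), np.float64(133.2), np.float64(0.7363), np.float64(0.1325))]
cap [(43, np.float64(216.4), np.float64(201.0), np.float64(0.5506), np.float64(0.1056))]
[np.float64(8.117150252911816), np.float64(8.86186440639756)]
```

Pink is now about 0.7° (1 mm) off the window line. Backing off and lifting.

In the tool's units: -120 mm is -0.2, -110 mm is -0.1833.

>>> {"method": "arm_command", "body": {
  "plan": [
    [[0,-0.01,0,0,0,0,1],[0,-0.025,0,0,0,0,1],[0,-0.0333,-0.05,0,0,0,1],[0,-0.0333,-0.1167,0,0,0,1],[0,-0.0333,-0.1833,0,0,0,1],[0,-0.0333,-0.2,0,0,0,1],[0,-0.0333,-0.2,0,0,0,1]]
  ]
}}

```text
time_s: 5.1
ee_pos: [0.4926, 0.2235, 0.1497]
eef_rot: [3.139, -0.001, 1.721]
force: [0.4, -0.0, -2.0]
grip_width: 0.0004
grip_force: 0.0
```

Run:
```python
from m import *
from p import *
im,d=cams.camera('top'); cv2.imwrite('pics/top3.png',im)
B=blobs(im)
for k in('pink','amber','green','stripe','btn'): print(k,B[k])
print(ctrl.get_obs()['ee_pos'],row([.5274,-.2231,.147],ctrl.get_obs()['eef_rot'][2]))
```

```text
pink [(158, np.float64(212.0), np.float64(174.6), np.float64(0.6249), np.float64(0.1177))]
amber [(174, np.float64(243.0), np.float64(196.3), np.float64(0.5623), np.float64(0.0324))]
green [(176, np.float64(220.8), np.float64(227.9), np.float64(0.4764), np.float64(0.095))]
stripe [(23, np.float64(205.0), np.float64(133.2), np.float64(0.7363), np.float64(0.1325))]
btn [(95, np.float64(336.1), np.float64(206.8), np.float64(0.5274), np.float64(-0.2231))]
[0.49201565 0.22323434 0.14800083] [-446.605  -31.793    1.001   -0.      -0.       0.   ]
```

The carousel stayed put. Next, over to the button.

In the tool's units: -446.5 mm is -0.7442, -220 mm is -0.3667.

>>> {"method": "arm_command", "body": {
  "plan": [
    [[-0.0667,-0.005,0,0,0,0,1],[-0.1417,-0.01,0,0,0,0,1],[-0.2167,-0.015,0,0,0,0,1],[-0.2917,-0.02,0,0,0,0,1],[-0.3667,-0.025,0,0,0,0,1],[-0.4417,-0.03,0,0,0,0,1],[-0.5167,-0.0367,0,0,0,0,1],[-0.5917,-0.0417,0,0,0,0,1],[-0.6667,-0.0467,0,0,0,0,1],[-0.725,-0.0517,0,0,0,0,1],[-0.7442,-0.0533,0,0,0,0,1],[-0.7442,-0.0533,0,0,0,0,1]]
  ]
}}

```text
time_s: 6.35
ee_pos: [0.5268, -0.2235, 0.1465]
eef_rot: [-3.139, -0.002, 1.719]
force: [1.2, 0.3, 0.2]
grip_width: 0.0006
grip_force: 0.0
```

In the tool's units: 80 mm is 0.1333, 78 mm is 0.13.

>>> {"method": "arm_command", "body": {
  "plan": [
    [[0,0,0.05,0,0,0,1],[0,0,0.1,0,0,0,1],[0,0,0.13,0,0,0,1],[0,0,0.1333,0,0,0,1],[0,0,0.1333,0,0,0,1]]
  ]
}}

```text
time_s: 6.85
ee_pos: [0.5276, -0.2217, 0.0684]
eef_rot: [-3.141, -0.001, 1.722]
force: [0.6, -0.2, 0.5]
grip_width: 0.0002
grip_force: 0.0
```

Run:
```python
from p import *
o=ctrl.get_obs(); print(o['force'],o['ee_pos'],row([.5274,-.2231,.0495],o['eef_rot'][2]))
```

```text
[ 0.56182066 -0.17141688  0.52054217] [ 0.52764451 -0.2216947   0.06839392] [-1.3640e+00 -4.4100e-01  1.8893e+01 -1.0000e-03 -1.0000e-03  0.0000e+00]
```

In the tool's units: 18.5 mm is 0.0308, 17.5 mm is 0.0292.

>>> {"method": "arm_command", "body": {
  "plan": [
    [[-0.0017,0,0.01,0,0,0,1],[-0.0017,0,0.0183,0,0,0,1],[-0.0017,0,0.0233,0,0,0,1],[-0.0017,0,0.0267,0,0,0,1],[-0.0017,0,0.0292,0,0,0,1],[-0.0017,0,0.0308,0,0,0,1],[-0.0017,0,0.0308,0,0,0,1],[-0.0017,0,0.0308,0,0,0,1]]
  ]
}}

```text
time_s: 7.65
ee_pos: [0.5281, -0.224, 0.0511]
eef_rot: [3.141, 0.0, 1.721]
force: [-3.7, 3.9, 12.0]
grip_width: 0.0003
grip_force: 6.4
```

12 N at z = 51 mm: the button is at its stop. Releasing.

>>> {"method": "arm_command", "body": {
  "plan": [
    [[0,0,0.0008,0,0,0,1],[0,0,0.0008,0,0,0,1],[0,0,-0.0083,0,0,0,1],[0,0,-0.0333,0,0,0,1],[0,0,-0.1,0,0,0,1],[0,0,-0.1667,0,0,0,1],[0,0,-0.2,0,0,0,1],[0,0,-0.2,0,0,0,1],[0,0,-0.2,0,0,0,1],[0,0,-0.2,0,0,0,1]]
  ]
}}

```text
time_s: 8.65
ee_pos: [0.5272, -0.2238, 0.1687]
eef_rot: [-3.14, -0.001, 1.721]
force: [-0.1, -0.1, -0.1]
grip_width: 0.0007
grip_force: 0.0
```

Run:
```python
from m import *
im,d=cams.camera('side'); cv2.imwrite('pics/side4.png',im)
im,d=cams.camera('top'); print(ctrl.get_obs()['ee_pos'],ctrl.get_obs()['force'])
B=blobs(im)
for k in('pink','stripe'): print(k,B[k])
```

```text
[ 0.52733427 -0.22378884  0.16878481] [ 0.48722487 -0.34196999 -0.21234849]
pink [(158, np.float64(212.0), np.float64(174.6), np.float64(0.6249), np.float64(0.1177))]
stripe [(23, np.float64(205.0), np.float64(133.2), np.float64(0.7363), np.float64(0.1325))]
```

View pics/side4.png

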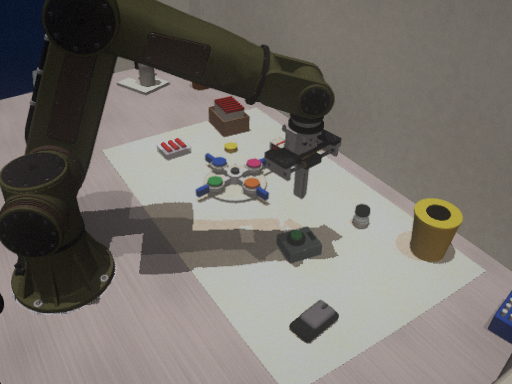

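The side view shows the pink dish (254,163) facing the reader. All four dishes are seated, the button (297,237) is up, the gripper is clear, and the mouse, jar and case haven't moved. Handing in.

```bash
python3 -c "
from station import ctrl; print(ctrl.hand_in())"
```

```text
the job is handed in; nothing more can be done
None
```

I turned the carousel until the pink dish stood about 1 mm off the reader window's line, pressed the start button to its stop and released it, then handed the job in; the hand-in call gave no verdict.

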